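# Demagnetise the largest screwdriver

### The arm

A 7-joint arm with a two-finger parallel gripper is mounted at the origin on a cart in front of the work surface, level with it; the furniture and walls round the work are solid. World frame = base frame: x ahead of the robot, y to its left, z up, the work surface at z = 0. Lengths are in m, angles in rad, forces in N, time in s.
With the tool pointing down it reaches from about 0.425 to 0.925 m from the base axis. Payload 6.8 kg.
Tool frame: the origin (TCP) lies at the very end of the fingers, on their centre line; the grasp point (between the pads) lies 19 mm behind it; z points along the fingers, y is the line along which they close (so a half turn about z gives the same grasp; the last joint's range is limited). The gripper opens to 85 mm and grips with 20 to 120 N. Pads are 22 mm wide; open, the fingers measure 114 mm over their backs; the gripper's body (76 mm by 85 mm) begins 54 mm behind the grasp point. The pads swing forward as they close: fully open they stand 13 mm farther back than shut.
Start: joints at [1.221, 0.477, 0.022, 1.555, -0.011, 1.109, -0.083], TCP at [0.162, -0.655, 0.231] pointing down, gripper open.
Joint ranges: [-2.96, 2.96], [-0.34, 2.1], [-1.41, 1.46], [0.24, 2.44], [-1.37, 4.51], [0.17, 1.92], [-2.96, 2.96]. Speed limits (rad/s): [2.39, 2.39, 3.14, 3.14, 3.14, 3.14, 3.14].

### API

Orientations are given as a unit quaternion [w, x, y, z].
In Python, from station import * gives the robot as it stands.
- The arm moves only by the tool jog_arm, never from a script. Its argument "moves" is one flat list of numbers, 7 for each row, row after row: the shift along the tool's x, y, z normalised to -1 to 1, where 1 is 20 mm, then the turn, a rotation vector about the tool's x, y, z normalised to -1 to 1, where 1 is 4 degrees, then the opening, from 0 (shut) to 1 (fully open). In form: [x, y, z, rx, ry, rz, claw, x, y, z, rx, ry, rz, claw, ...]. A call has exactly 8 rows; each row shifts and turns the commanded pose from where the row before left it, along the tool's axes as they then stand; what a row does not reach is not made up. A row lasts 1/12 s, in which the tool goes at most 41.7 mm and 7.16 degrees, less where a joint would pass 70% of its speed; a pose out of reach is approached as far as the arm can. A call with a number of a shift or a turn outside -1 to 1 is refused whole. A call with a gripper value outside its range is refused whole. The fingers move at their own pace and stop on an object; "grip_force" is the grip in N (left out, the last holds). Time passes only in rows, so rows that do not move let the fingers close, or fill a call up. It gives the time, the measured TCP pose, the force, the opening and the grip force at its end, in the units of the state.
- get_obs(): the state, without advancing time (a new reading comes with each control period).
- read_camera(name): name is "side" or "top"; returns a dict with "color" (384x512x3 uint8, blue, green, red), "fx", "fy", "cx", "cy" (pixels), "k1" (the pictures are not rectified: a ray, as slopes to the right and down, at radius r is drawn at 1 + k1 r^2 times it, then the intrinsics apply), "rvec" (rotation vector, rad) and "tvec" (3), from world to camera coordinates, as OpenCV has them. Camera axes: x right, y down, z forward; pixel columns grow to the right and rows downward; lengths in m; the calibration is good to about 2 mm. A picture is of the moment at which its call begins. There is no depth.
- hand_in(): hands the job in; it is judged then, once.
The state is a dict: "t": time; "q": joint angles; "joint_vel": joint speeds; "joint_torque": joint torques, N m; "eef_pos": TCP position; "tool_rot": TCP orientation; "contact_force": force on the tool from outside, world axes, zero at the start; "torque": the same for the moment, N m; "gripper_width": opening from 0.0 (shut) to 1.0 (fully open); "grasp_force": force on a finger pad.
Only numpy, scipy, OpenCV 4.12 (cv2) and the standard library are available. Lean on these libraries where they do the work, as an engineer would, in place of code of your own. Each camera call takes 0.05 s, during which the arm holds its last target. There are 200 camera calls.

### The job

The largest of the three screwdrivers in the wooden stand has become magnetised: with the dial still off, take it out and lower it blade first into the narrow bore of the demagnetiser's coil drum until its handle rests on the rim, and let go of it. Then turn the dial clockwise past its two clicks to the third, spring-loaded position right at the stop and keep it held there against the spring; the program finishes while still holding it. Leave the other two screwdrivers in the stand and the things round about where they are.

Things in the scene. Friction and masses are not known exactly. Their poses are not given: they have to be found in the camera images.
- screwdriver_large: the largest screwdriver: aluminium, ringed grip, dark end cap, 114 mm long, about 45 g, upright in one of the stand's three holes. Origin at the blade's tip, z up along the tool. Blade 5 mm thick, 42 mm long (tapering to 2.4 mm over the last 6 mm); from z = 42 to 114 mm a round handle 15 mm thick, whose flat lower end is the shoulder it rests on
- screwdriver_medium: middle screwdriver of the same make, 88 mm long, handle 12 mm thick and 52 mm long, blade 36 mm long; origin at the tip; stays in the stand
- screwdriver_small: smallest screwdriver of the same make, 70 mm long, handle 11 mm thick and 40 mm long, blade 30 mm long; origin at the tip; stays in the stand
- tool_stand: fixed dark wooden block with three brass-ringed holes in a row along its y axis, 45 mm apart (at y = -45, 0 and 45 mm; any screwdriver may stand in any hole); foot 70 x 156 mm, block 56 x 142 mm, top at z = 56 mm; holes 8.5 mm wide, 46 mm deep; origin under its centre. The screwdrivers' shoulders rest on its top
- demagnetiser: fixed bench demagnetiser on a dark base plate 112 x 190 mm: a grey switch box (108 x 118 mm, top at z = 62 mm) on its left (+y) and a black coil drum with copper windings (60 mm across) on its right (-y). Origin under the centre of the base, x away from the robot at yaw 0. The dial's axis is at x = 0, y = 36 mm, the drum's at x = 0, y = -60 mm
- coil_mouth (a point): centre of the bore's mouth, at the top of the coil drum (z = 68 mm): a round upright bore 10 mm wide with a small chamfer, 50 mm deep, in a flat bare aluminium rim 33 mm across that the screwdriver's shoulder rests on. z up; the tip of the seated large screwdriver is 42 mm below it
- dial_grip (a point): on the dial's vertical axis, 24 mm above the switch box's top (z = 86 mm): the middle of the bar grip of the black pointer knob. The bar is 46 mm long, 13 mm thick, 26 mm high (8 to 34 mm above the box's top), on a round skirt 47 mm across. z up; x along the bar to the end with the white line; it turns with the dial, and at off points 0.61 rad left of the demagnetiser's x
- dial (a joint): dial angle in rad, growing clockwise seen from above: 0 off, at its stop; about 0.4 and 0.84 first and second click, where the dial stays by itself; 1.22 third position, at the other stop: it does not stay, a spring (0.08 N m per rad) pulls it back to the second click when let go. Passing a click slowly takes up to about 0.15 N m, holding the third position 0.1 N m
- bail_jar: swing-top glass jar of beads, 72 mm across and 112 mm high, behind the stand; origin under its centre; a bystander
- counter_bell: round counter bell, 80 mm across and 70 mm high, to the right; origin under its centre; a bystander
- ring_box_b: dark blue ring box, 50 x 50 x 42 mm, behind the stand; origin under its centre; a bystander
- note_pad: block of paper slips, 63 x 63 x 27 mm, at the front; origin under its centre; a bystander
- pen: ball pen, 145 mm long and 9 mm high, lying at the front; origin under its middle; a bystander
- ribbon_tape: small roll of tape, 53 mm across and 19 mm high, to the right; origin under its centre; a bystander
- keys: bunch of shop keys lying flat to the right, 110 x 121 x 8 mm; origin under its middle; a bystander

How it is judged:
On the way, in this order (a step that is already met when the one before it is completed fails the run):
1. the large screwdriver stands in the coil's bore, its handle down on the rim, let go, the dial still off (horizontal distance between screwdriver_large and coil_mouth below 0.006 m and z of screwdriver_large in the frame of coil_mouth below -0.038 m and angle between screwdriver_large's own z axis and vertical below 0.12 rad and contact force between each of the arm, the fingers and screwdriver_large below 0.1 N and value of joint dial below 0.2 rad), for 0.2 s.
2. the dial is turned past its two clicks to the third position and held there (value of joint dial above 1.1 rad), for 0.5 s.
At the end, for the whole second after the job is handed in: The robot is still holding the dial in the third position (above 1.1 rad, in contact with it), and the large screwdriver stands let go in the coil's bore, tip at least 38 mm deep, within 6 mm of the axis and 0.12 rad of upright (value of joint dial above 1.1 rad and contact force between any of the fingers, the arm and dial above 0.3 N and horizontal distance between screwdriver_large and coil_mouth below 0.006 m and z of screwdriver_large in the frame of coil_mouth below -0.038 m and angle between screwdriver_large's own z axis and vertical below 0.12 rad and contact force between each of the fingers, the arm and screwdriver_large below 0.1 N); the arm keeps its last pose, push and grip.
It fails at once if the dial is turned on while the screwdriver is not in the bore (value of joint dial above 0.3 rad and (horizontal distance between screwdriver_large and coil_mouth above 0.008 m or z of screwdriver_large in the frame of coil_mouth above -0.03 m)).
It fails at once if another screwdriver leaves its hole (distance of any of screwdriver_medium, screwdriver_small from where it was at the start of the episode above 0.02 m).
It fails at once if a bystander is knocked out of its place (distance of any of bail_jar, counter_bell, ring_box_b, note_pad, pen, ribbon_tape, keys from where it was at the start of the episode above 0.03 m).
It also fails if it takes over 54 s, if anything falls off the work surface, if the arm or the gripper's body presses on something with over 40 N, if the wrist force passes 120 N, or if a joint passes its speed limit or range.

## Working session

There is one attempt and no reset: what is moved stays moved. The work goes in short steps, Python scripts to look and compute and a tool call to move; the robot and the scene stay as the last step left them, time stands still between calls to the robot, and variables do not carry over. Pictures are saved under pics/ and viewed, at most 10 in all, crops included, and the job is handed in when it is done.

Besides the shell and the picture viewer there is one more tool, called after "Call:" as name(argument=value, ...), one argument or row to a line, values as JSON. jog_arm: Moves the arm, as the interface text tells. Scaled input: -1 to 1 covers 20 mm each way for a shift and 4 degrees each way for a turn. Its arguments: {"type":"object","properties":{"moves":{"type":"array"},"grip_force":{"type":"number"}},"required":["moves"]}

```bash
ls; mkdir -p pics
python3 - <<'E'
from station import *
import cv2,pickle
o=get_obs();print(o)
for n in("side","top"):
    c=read_camera(n);pickle.dump(c,open(n+'.pkl','wb'));cv2.imwrite(f'pics/{n}0.png',c['color'])
    print(n,{k:v for k,v in c.items() if k!='color'})
E
```

```text
pics
{'t': 0.0, 'q': array([ 1.22091793,  0.47782303,  0.02236133,  1.55646593, -0.01147842,
        1.10931204, -0.08312666]), 'joint_vel': array([-0.00097713,  0.00149827,  0.00137939,  0.00046811,  0.00020298,
        0.00122096,  0.0002044 ]), 'joint_torque': array([-8.23574919e-04, -5.96447611e+01,  1.60752878e+00, -2.81188792e+01,
        1.23426921e-02,  9.54771938e-03,  2.45334155e-05]), 'eef_pos': array([ 0.16143532, -0.6547882 ,  0.23030467]), 'tool_rot': array([-9.18998878e-04,  9.92702247e-01,  1.20587584e-01, -1.97327270e-04]), 'contact_force': array([-0.26732159, -0.77819588,  0.3484362 ]), 'torque': array([-0.01683633,  0.00162353, -0.00212131]), 'grasp_force': 0.0, 'gripper_width': 1.0002424796856295}
side {'fx': 396.2081807893272, 'fy': 396.2081807893272, 'cx': 257.8393992818581, 'cy': 186.5373793088427, 'k1': -0.1284637503139206, 'rvec': array([ 0.88202366, -2.68315432,  0.82005772]), 'tvec': array([0.25613854, 0.48857762, 1.05007745])}
top {'fx': 498.7981791872111, 'fy': 498.7981791872111, 'cx': 247.90077010510996, 'cy': 192.61049510303343, 'k1': 0.01629958847058173, 'rvec': array([ 2.18555173, -2.16256477,  0.14969412]), 'tvec': array([-0.28793614,  0.50659912,  1.36010334])}
```

View pics/side0.png

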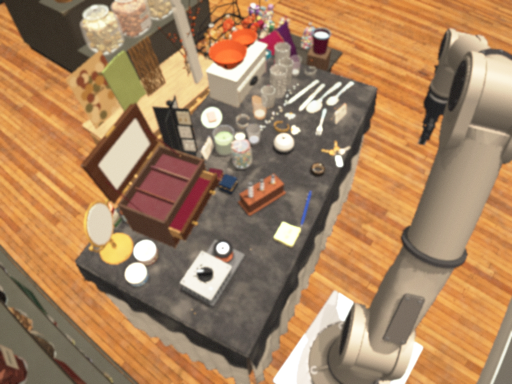

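View pics/top0.png

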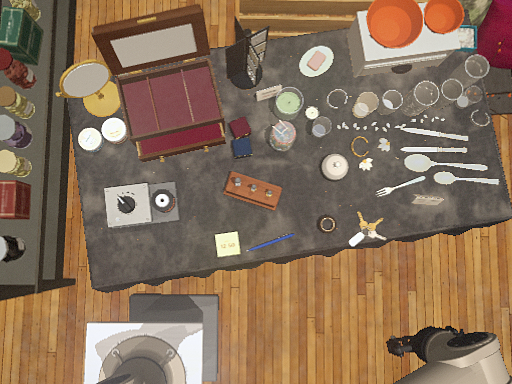

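The side view shows the stand at about (262,194) and the demagnetiser at about (210,275). In the top view they are at about (253,190) and (142,203). I'll enlarge both.

Run:
```python
import cv2,pickle,numpy as np
T=pickle.load(open('top.pkl','rb'))['color'];S=pickle.load(open('side.pkl','rb'))['color']
def crop(im,x,y,w=80,h=60,s=5):
    c=cv2.resize(im[y:y+h,x:x+w],None,fx=s,fy=s,interpolation=cv2.INTER_CUBIC)
    for i in range(0,w,10):
        cv2.line(c,(i*s,0),(i*s,6),(0,255,255),1);cv2.putText(c,str(x+i),(i*s,16),0,.35,(0,255,255),1)
    for i in range(0,h,10):
        cv2.line(c,(0,i*s),(6,i*s),(0,255,255),1);cv2.putText(c,str(y+i),(8,i*s+4),0,.35,(0,255,255),1)
    return c
a=np.vstack([np.hstack([crop(T,213,160),crop(T,102,173)]),np.hstack([crop(S,225,160),crop(S,172,238,80,60)])])
cv2.imwrite('pics/crop.png',a)
```

```text
(no output)
```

View pics/crop.png

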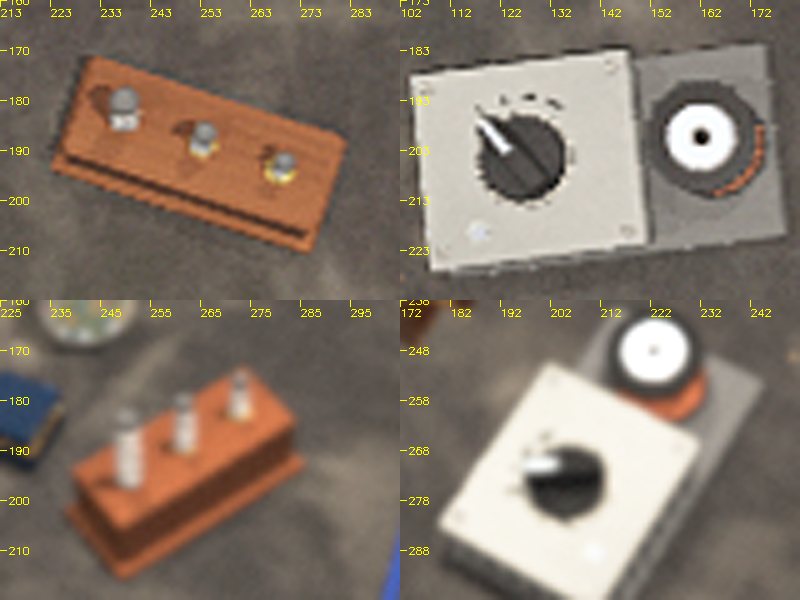

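In the top crop the large screwdriver is at the left end of the stand: cap at about (237.2,179), base at about (237.2,184.5). The bore is at about (161.8,200). The dial points up and left, which is off. In the side view the large handle runs from (250.4,182) to (250.4,196.6), and the rim is at about (222.4,248).

```bash
cat > h.py <<'E'
import cv2,pickle,numpy as np
from scipy.optimize import least_squares
C={n:pickle.load(open(f'{n}.pkl','rb')) for n in('top','side')}
def K(c):return np.array([[c['fx'],0,c['cx']],[0,c['fy'],c['cy']],[0,0,1.]])
def D(c):
    return np.array([c['k1'],0,0,0,0])
def proj(n,P):
    c=C[n];return cv2.projectPoints(np.atleast_2d(np.float64(P)),c['rvec'],c['tvec'],K(c),D(c))[0][:,0]
def tri(a,b,x0=(.6,0,.1)):
    r=least_squares(lambda P:np.r_[proj('top',P)[0]-a,proj('side',P)[0]-b],x0);return r.x,np.abs(r.fun).max()
def pose(x,P):
    c,s=np.cos(x[2]),np.sin(x[2]);P=np.atleast_2d(P)
    return np.c_[x[0]+c*P[:,0]-s*P[:,1],x[1]+s*P[:,0]+c*P[:,1],P[:,2]]
E
python3 - <<'E'
from h import *
np.set_printoptions(precision=4,suppress=True)
px=lambda o,p:np.array(p)/5-.4+np.array(o)
t1=lambda *p:px((213,160),p);t2=lambda *p:px((102,173),p)
s1=lambda *p:px((225,160),p);s2=lambda *p:px((172,238),p)
for n in C:
    R=cv2.Rodrigues(C[n]['rvec'])[0];print(n,'cam at',-R.T@C[n]['tvec'])
pairs={'Lbase':(t1(123,127),s1(129,186)),'Ltop':(t1(123,97),s1(129,112)),'Mtop':(t1(204,132),s1(183,96)),'Stop':(t1(284,158),s1(239,71)),
'Mbase':(t1(203,152),s1(186,150)),'Sbase':(t1(280,178),s1(239,116)),
'rim':(t2(301,137),s2(254,51)),'boxTL':(t2(9,75),s2(38,223)),'boxTR':(t2(228,50),s2(150,61)),'boxBR':(t2(248,243),s2(300,138)),'skirt':(t2(121,158),s2(166,182)),'line':(t2(78,112),s2(126,162))}
for k,(a,b) in pairs.items(): print(k,*tri(a,b))
# model fits
sp=[('Ltop',(0,45,.128e3)),('Mtop',(0,0,108)),('Stop',(0,-45,96))]
dp=[('rim',(0,-60,68)),('boxTL',(54,95,62)),('boxTR',(54,-23,62)),('boxBR',(-54,-23,62))]
for nm,l,x0 in(('stand',sp,(.6,-.1,-.3)),('demag',dp,(.6,.1,.1))):
    P=np.array([p for _,p in l])/1e3
    # unknown box y offset for demag
    def f(x):
        Q=P.copy()
        if nm=='demag': Q[1:,1]+=x[3]
        W=pose(x,Q);return np.r_[(proj('top',W)-[pairs[k][0] for k,_ in l]).ravel(),(proj('side',W)-[pairs[k][1] for k,_ in l]).ravel()]
    r=least_squares(f,list(x0)+[0.]);print(nm,r.x,r.fun.round(1))
    print(pose(r.x,P))
E
```

```text
top cam at [ 0.3517 -0.2501  1.4154]
side cam at [0.0782 0.2928 1.1468]
Lbase [ 0.5309 -0.251   0.0504] 1.2313659565528496
Ltop [ 0.5334 -0.2521  0.1332] 0.02723054611567477
Mtop [ 0.5196 -0.2941  0.1133] 0.8032072366127636
Stop [ 0.5071 -0.3373  0.1028] 0.5689477462471473
Mbase [ 0.5172 -0.2954  0.0516] 1.1517970728127125
Sbase [ 0.5033 -0.3377  0.0536] 1.313851065738561
rim [ 0.4843 -0.048   0.0651] 0.630357608550554
boxTL [0.5164 0.1109 0.0626] 0.5894485096245035
boxTR [ 0.5318 -0.0065  0.0617] 0.6598559208486279
boxBR [ 0.4269 -0.0209  0.0642] 0.7373990197798719
skirt [0.4716 0.048  0.0671] 0.6182119330179034
line [0.4895 0.062  0.1004] 0.890080341651327
stand [ 0.5213 -0.2957 -0.2945  0.    ] [ 0.2 -0.1  0.2 -1.   0.2 -0.5 -0.1  0.7  0.7  0.5  0.5  0.9]
[[ 0.5343 -0.2527  0.128 ]
 [ 0.5213 -0.2957  0.108 ]
 [ 0.5082 -0.3388  0.096 ]]
demag [ 0.4758  0.0116  0.1378 -0.0025] [-0.5 -0.5 -0.2 -0.5 -0.4 -0.9 -0.2 -0.2  0.6 -0.2  0.6  0.1  0.3 -0.
  1.1  0.6]
[[ 0.4841 -0.0478  0.068 ]
 [ 0.5163  0.1131  0.062 ]
 [ 0.5325 -0.0037  0.062 ]
 [ 0.4255 -0.0186  0.062 ]]
```

```bash
cat > plan.py <<'E'
import sys,numpy as np
from scipy.spatial.transform import Rotation as R
from scipy.optimize import least_squares
def q2R(q): return R.from_quat(np.r_[q[1:],q[0]])
def target(yawy):  # tool y at yaw, z down
    y=np.array([np.cos(yawy),np.sin(yawy),0]);z=np.array([0,0,-1.]);return R.from_matrix(np.c_[np.cross(y,z),y,z])
def sim(p,r,row,n=8):
    for _ in range(n):
        p=p+r.apply(np.array(row[:3])*.02); r=r*R.from_rotvec(np.radians(4)*np.array(row[3:6]))
    return p,r
def plan(goals,p=None,r=None,n=8):
    """goals: list of (pos, yaw of tool y); prints one row per call, repeated n times"""
    if p is None:
        from station import get_obs
        o=get_obs();p,r=np.array(o['eef_pos']),q2R(o['tool_rot']);print('t',o['t'],'p',p.round(4),'w',o['gripper_width'])
    for P,yw in goals:
        T=target(yw)
        f=lambda x:(lambda pp,rr:np.r_[(pp-P)*100,(rr.inv()*T).as_rotvec()*10])(*sim(p,r,x,n))
        x=least_squares(f,np.zeros(6)).x.round(3); p,r=sim(p,r,x,n)
        print(x.tolist(),'->',p.round(4),'yaw',np.arctan2(*r.as_matrix()[1::-1,1]).round(3), 'BIG' if abs(x).max()>1 else '')
def line(p0,y0,p1,y1,k): return [(np.array(p0)+(np.array(p1)-p0)*i/k, y0+(y1-y0)*i/k) for i in range(1,k+1)]
E
python3 - <<'E'
from plan import *
plan(line([.1614,-.6548,.2303],-1.329,[.534,-.2525,.20],-.2945,5))
E
```

```text
t 0.1 p [ 0.1615 -0.6549  0.2304] w 1.000422651936488
[0.605, -0.324, 0.039, -0.003, -0.0, -0.37] -> [ 0.236  -0.5744  0.2242] yaw -1.122 
[0.659, -0.193, 0.038, 0.0, -0.0, -0.371] -> [ 0.3105 -0.4939  0.2182] yaw -0.915 
[0.685, -0.053, 0.038, 0.0, -0.0, -0.37] -> [ 0.3851 -0.4134  0.2121] yaw -0.708 
[0.681, 0.088, 0.038, 0.0, -0.0, -0.371] -> [ 0.4595 -0.3329  0.206 ] yaw -0.501 
[0.648, 0.226, 0.038, 0.0, 0.0, -0.37] -> [ 0.534  -0.2525  0.1999] yaw -0.295
```

Call:
jog_arm(
  moves=[0.6,-0.32,0.04,0,0,-0.37,1,0.6,-0.32,0.04,0,0,-0.37,1,0.6,-0.32,0.04,0,0,-0.37,1,0.6,-0.32,0.04,0,0,-0.37,1,0.6,-0.32,0.04,0,0,-0.37,1,0.6,-0.32,0.04,0,0,-0.37,1,0.6,-0.32,0.04,0,0,-0.37,1,0.6,-0.32,0.04,0,0,-0.37,1],
)

```text
t: 0.77
eef_pos: [0.2366, -0.5746, 0.2249]
tool_rot: [0.0, 0.975, 0.224, 0.0]
contact_force: [1.4, -0.1, 0.1]
gripper_width: 1.0
grasp_force: 0.0
```

Call:
jog_arm(
  moves=[0.66,-0.19,0.04,0,0,-0.37,1,0.66,-0.19,0.04,0,0,-0.37,1,0.66,-0.19,0.04,0,0,-0.37,1,0.66,-0.19,0.04,0,0,-0.37,1,0.66,-0.19,0.04,0,0,-0.37,1,0.66,-0.19,0.04,0,0,-0.37,1,0.66,-0.19,0.04,0,0,-0.37,1,0.66,-0.19,0.04,0,0,-0.37,1],
)

```text
t: 1.43
eef_pos: [0.3113, -0.4946, 0.2184]
tool_rot: [0.0, 0.946, 0.323, 0.0]
contact_force: [0.2, -0.6, -0.5]
gripper_width: 1.001
grasp_force: 0.0
```

Call:
jog_arm(
  moves=[0.68,-0.05,0.04,0,0,-0.37,1,0.68,-0.05,0.04,0,0,-0.37,1,0.68,-0.05,0.04,0,0,-0.37,1,0.68,-0.05,0.04,0,0,-0.37,1,0.68,-0.05,0.04,0,0,-0.37,1,0.68,-0.05,0.04,0,0,-0.37,1,0.68,-0.05,0.04,0,0,-0.37,1,0.68,-0.05,0.04,0,0,-0.37,1],
)

```text
t: 2.1
eef_pos: [0.3857, -0.415, 0.212]
tool_rot: [0.0, 0.908, 0.419, 0.0]
contact_force: [0.8, 0.7, 0.7]
gripper_width: 0.998
grasp_force: 0.0
```

Call:
jog_arm(
  moves=[0.68,0.09,0.04,0,0,-0.37,1,0.68,0.09,0.04,0,0,-0.37,1,0.68,0.09,0.04,0,0,-0.37,1,0.68,0.09,0.04,0,0,-0.37,1,0.68,0.09,0.04,0,0,-0.37,1,0.68,0.09,0.04,0,0,-0.37,1,0.68,0.09,0.04,0,0,-0.37,1,0.68,0.09,0.04,0,0,-0.37,1],
)

```text
t: 2.77
eef_pos: [0.4604, -0.3349, 0.2056]
tool_rot: [0.0, 0.86, 0.51, 0.0]
contact_force: [0.5, 0.1, 0.1]
gripper_width: 1.001
grasp_force: 0.0
```

Run:
```python
from plan import *
plan([([.534,-.2525,.195],-.2945),([.534,-.2525,.086],-.2945)])
```

```text
t 2.7667 p [ 0.4604 -0.3349  0.2056] w 1.0006259588036435
[0.657, 0.217, 0.066, 0.0, 0.0, -0.368] -> [ 0.534  -0.2525  0.1951] yaw -0.294 
[-0.0, -0.0, 0.682, 0.0, 0.0, 0.0] -> [ 0.534  -0.2525  0.0859] yaw -0.294
```

Call:
jog_arm(
  moves=[0.66,0.22,0.07,0,0,-0.37,1,0.66,0.22,0.07,0,0,-0.37,1,0.66,0.22,0.07,0,0,-0.37,1,0.66,0.22,0.07,0,0,-0.37,1,0.66,0.22,0.07,0,0,-0.37,1,0.66,0.22,0.07,0,0,-0.37,1,0.66,0.22,0.07,0,0,-0.37,1,0.66,0.22,0.07,0,0,-0.37,1],
)

```text
t: 3.43
eef_pos: [0.5348, -0.2524, 0.1944]
tool_rot: [0.0, 0.803, 0.596, 0.0]
contact_force: [-0.3, 0.4, -0.2]
gripper_width: 0.996
grasp_force: 0.0
```

Run:
```python
from plan import *
from station import *
import cv2
from h import proj
o=get_obs();print(o['q'].round(2))
plan([([.534,-.2525,.086],-.2945)])
ims=[]
for n in('top','side'):
    im=read_camera(n)['color']; u,v=proj(n,[.534,-.2525,.11])[0].astype(int)
    ims.append(cv2.resize(im[v-50:v+50,u-50:u+50],None,fx=4,fy=4,interpolation=cv2.INTER_CUBIC));print(u,v)
cv2.imwrite('pics/above.png',np.hstack(ims))
```

```text
[ 0.62  0.4  -0.37  1.78  0.17  0.99 -0.11]
t 3.4333 p [ 0.5348 -0.2524  0.1944] w 0.995752244125684
[-0.002, -0.005, 0.677, 0.0, -0.0, 0.002] -> [ 0.534  -0.2524  0.086 ] yaw -0.294 
237 179
250 186
```

View pics/above.png

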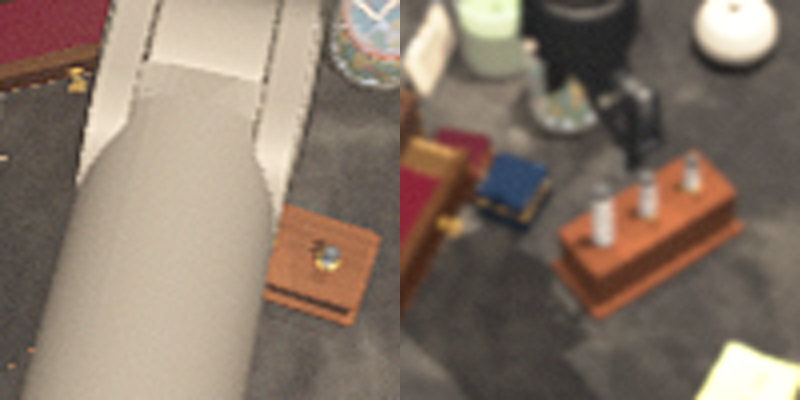

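The side view shows the gripper above the stand, with the lower finger tip at about (258.5,177). I'll check that against the TCP projection.

Run:
```python
from h import *
d=np.array([.957,-.29,0])
p=np.array([.5348,-.2524,.1944])
for s in(-.05,-.0425,.0425): print(s,proj('side',p+d*s+[0,0,.013])[0])
print(proj('side',p)[0])
```

```text
-0.05 [259.35063723 178.31775434]
-0.0425 [257.82005359 176.65006394]
0.0425 [241.10570618 158.4438748 ]
[249.46578808 170.00450617]
```

Call:
jog_arm(
  moves=[0,0,0.68,0,0,0,1,0,0,0.68,0,0,0,1,0,0,0.68,0,0,0,1,0,0,0.68,0,0,0,1,0,0,0.68,0,0,0,1,0,0,0.68,0,0,0,1,0,0,0.68,0,0,0,1,0,0,0.66,0,0,0,1],
)

```text
t: 4.2
eef_pos: [0.5335, -0.2543, 0.0854]
tool_rot: [0.0, 0.804, 0.595, -0.0]
contact_force: [-0.2, 0.2, 0.0]
gripper_width: 0.999
grasp_force: 0.0
```

Call:
jog_arm(
  moves=[0,0,0,0,0,0,0.6,0,0,0,0,0,0,0.5,0,0,0,0,0,0,0.4,0,0,0,0,0,0,0.35,0,0,0,0,0,0,0.3,0,0,0,0,0,0,0.25,0,0,0,0,0,0,0.25,0,0,0,0,0,0,0.25],
  grip_force=25,
)

```text
t: 4.87
eef_pos: [0.5341, -0.2536, 0.0864]
tool_rot: [0.0, 0.804, 0.595, 0.0]
contact_force: [-0.2, 0.2, 0.3]
gripper_width: 0.25
grasp_force: 0.0
```

Call:
jog_arm(
  moves=[0,0,0,0,0,0,0.2,0,0,0,0,0,0,0.15,0,0,0,0,0,0,0.1,0,0,0,0,0,0,0,0,0,0,0,0,0,0,0,0,0,0,0,0,0,0,0,0,0,0,0,0,0,0,0,0,0,0,0],
  grip_force=25,
)

```text
t: 5.53
eef_pos: [0.534, -0.2534, 0.0861]
tool_rot: [0.0, 0.804, 0.595, 0.0]
contact_force: [-0.8, -0.2, 1.5]
gripper_width: 0.172
grasp_force: 24.6
```

Call:
jog_arm(
  moves=[0,0,-0.2,0,0,0,0,0,0,-0.5,0,0,0,0,0,0,-0.6,0,0,0,0,0,0,-0.6,0,0,0,0,0,0,-0.6,0,0,0,0,0,0,-0.6,0,0,0,0,0,0,-0.6,0,0,0,0,0,0,-0.6,0,0,0,0],
  grip_force=40,
)

```text
t: 6.2
eef_pos: [0.5341, -0.2535, 0.1737]
tool_rot: [0.0, 0.804, 0.595, 0.0]
contact_force: [0.5, 0.1, -0.4]
gripper_width: 0.159
grasp_force: 38.9
```

Run:
```python
from plan import *
plan(line([.534,-.2534,.172],-.2945,[.484,-.048,.172],-.2945,2))
```

```text
t 6.2 p [ 0.5341 -0.2535  0.1737] w 0.15910120833260233
[0.569, -0.337, 0.011, 0.001, 0.0, -0.002] -> [ 0.509  -0.1507  0.1719] yaw -0.295 
[0.569, -0.336, -0.0, 0.0, 0.0, -0.0] -> [ 0.484  -0.048   0.1719] yaw -0.295
```

Call:
jog_arm(
  moves=[0.57,-0.34,0,0,0,0,0,0.57,-0.34,0,0,0,0,0,0.57,-0.34,0,0,0,0,0,0.57,-0.34,0,0,0,0,0,0.57,-0.34,0,0,0,0,0,0.57,-0.34,0,0,0,0,0,0.57,-0.34,0,0,0,0,0,0.57,-0.34,0,0,0,0,0],
)

```text
t: 6.87
eef_pos: [0.508, -0.1489, 0.1719]
tool_rot: [-0.0, 0.803, 0.595, -0.0]
contact_force: [-0.7, 0.8, -0.7]
gripper_width: 0.163
grasp_force: 39.0
```

Call:
jog_arm(
  moves=[0.57,-0.34,0,0,0,0,0,0.57,-0.34,0,0,0,0,0,0.57,-0.34,0,0,0,0,0,0.57,-0.34,0,0,0,0,0,0.57,-0.34,0,0,0,0,0,0.57,-0.34,0,0,0,0,0,0.57,-0.33,0,0,0,0,0,0.55,-0.33,0,0,0,0,0],
)

```text
t: 7.53
eef_pos: [0.483, -0.0464, 0.1722]
tool_rot: [0.0, 0.804, 0.595, 0.0]
contact_force: [-0.7, 0.0, -0.5]
gripper_width: 0.164
grasp_force: 39.0
```

Run:
```python
from station import *
from h import *
import cv2
o=get_obs();p=o['eef_pos'];print(p,o['q'].round(2))
ims=[]
for n in('top','side'):
    im=read_camera(n)['color']; u,v=proj(n,[.484,-.048,.1])[0].astype(int);print(n,u-25,v-25, 'tip',proj(n,[p[0],p[1],.1015])[0],'shoulder',proj(n,[p[0],p[1],.1435])[0],'rim',proj(n,[.4842,-.0478,.068])[0])
    ims.append(cv2.resize(im[v-25:v+25,u-25:u+25],None,fx=8,fy=8,interpolation=cv2.INTER_CUBIC))
cv2.imwrite('pics/drum.png',np.hstack(ims))
```

```text
[ 0.48298894 -0.04644336  0.17216216] [ 0.37  0.28 -0.47  2.03  0.16  0.87 -0.48]
top 134 173 tip [158.88318477 198.61076216] shoulder [156.36809066 196.94440431] rim [161.29496712 199.42568964]
side 197 217 tip [221.92001187 243.13639028] shoulder [220.54936153 236.57404195] rim [222.93104549 247.53873427]
```

View pics/drum.png

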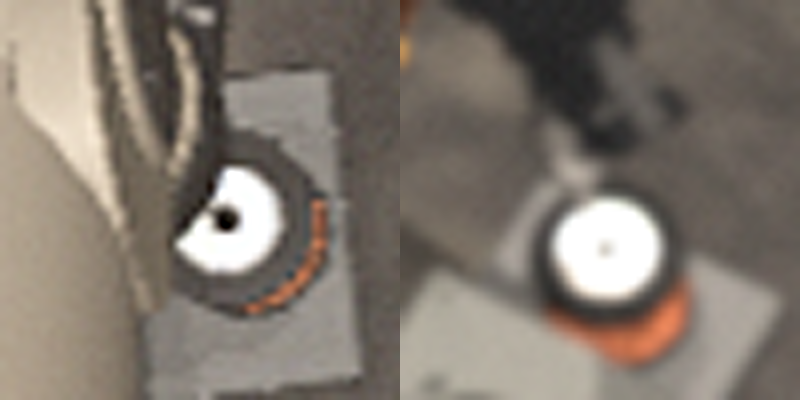

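The top view shows the bore at about (161.8,199.8), with the tool hidden behind the arm. The side view shows the bore at about (222.2,247.6), with the light handle just above the drum at about (219,238). I'll enlarge the side view with stretched contrast.

Run:
```python
from station import *
from h import *
import cv2
p=get_obs()['eef_pos']
im=np.mean([read_camera('side')['color'].astype(float) for _ in range(6)],0)
u0,v0=205,215
c=cv2.resize(im[v0:v0+42,u0:u0+34],None,fx=14,fy=14,interpolation=cv2.INTER_CUBIC).clip(0,255)
c=(255*(c/255)**.7).astype(np.uint8)
for z in(.1015,.1435,.2155):
    q=(proj('side',[p[0],p[1],z])[0]-[u0,v0]+.5)*14
    cv2.circle(c,tuple(int(i) for i in q),3,(0,0,255),1)
cv2.imwrite('pics/drum2.png',c)
```

```text
(no output)
```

View pics/drum2.png

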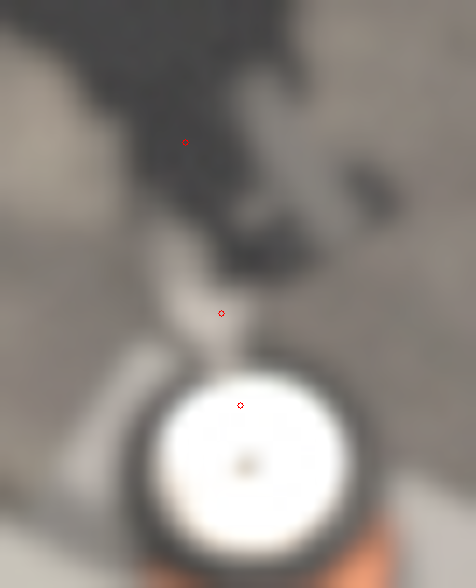

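The side view shows the handle hanging straight. Its offset from the projected TCP axis, about -0.8 px in u, is the same as the bore's residual, so this is shared camera bias. I'll remove that bias using the gripped screwdriver as a reference.

Run:
```python
from h import *
G=[.534,-.2534]
for n,top,base in(('top',(237.2,179.0),(237.2,185)),('side',(250.4,182.0),(250.4,196.8))):
    print(n,np.array(top)-proj(n,[*G,.128])[0],np.array(base)-proj(n,[*G,.056])[0])
for bt,bs in((0,0),(.4,.3)):pass
def fit(bt,bs,wt,ws):
    f=lambda x:np.r_[wt*(proj('top',[*x,.068])[0]+bt-[161.8,199.9]),ws*(proj('side',[*x,.068])[0]+bs-[222.2,247.7])]
    return least_squares(f,[.48,-.05]).x
bt=np.array([237.2,179.0])-proj('top',[*G,.128])[0];bs=np.array([250.4,182.0])-proj('side',[*G,.128])[0]
for a in((0,0,1,1),(0,0,1,0),(bt,bs,1,1),(bt,bs,1,0),(bt,bs,0,1),(0,[-.8,0],0,1)):print(fit(*a).round(4))
```

```text
top [-0.49659732 -0.02019181] [-0.38645805  2.30571483]
side [-0.17218176 -0.57471681] [-0.85868459  1.69880861]
[ 0.4842 -0.0478]
[ 0.4829 -0.0492]
[ 0.4835 -0.0481]
[ 0.4829 -0.0505]
[ 0.484  -0.0449]
[ 0.4837 -0.0475]
```

Call:
jog_arm(
  moves=[-0.07,0.05,0,0,0,0,0,0,0,0.3,0,0,0,0,0,0,0.3,0,0,0,0,0,0,0.3,0,0,0,0,0,0,0.3,0,0,0,0,0,0,0.3,0,0,0,0,0,0,0.3,0,0,0,0,0,0,0.2,0,0,0,0],
)

```text
t: 8.6
eef_pos: [0.4835, -0.0494, 0.1311]
tool_rot: [-0.0, 0.804, 0.595, -0.0]
contact_force: [0.3, -0.6, 0.3]
gripper_width: 0.163
grasp_force: 39.0
```

Call:
jog_arm(
  moves=[0,0,0.1,0,0,0,0,0,0,0.1,0,0,0,0,0,0,0.1,0,0,0,0,0,0,0,0,0,0,0,0,0,0,0,0,0,0,0,0,0,0,0,0,0,0,0,0,0,0,0,0,0,0,0,0,0,0,0],
)

```text
t: 9.27
eef_pos: [0.484, -0.0494, 0.1263]
tool_rot: [0.0, 0.804, 0.595, 0.0]
contact_force: [0.6, -0.3, -0.4]
gripper_width: 0.161
grasp_force: 39.0
```

Call:
jog_arm(
  moves=[0.03,0,0.15,0,0,0,0,0,0,0.15,0,0,0,0,0,0,0.15,0,0,0,0,0,0,0.15,0,0,0,0,0,0,0.15,0,0,0,0,0,0,0.15,0,0,0,0,0,0,0.1,0,0,0,0,0,0,0,0,0,0,0],
)

```text
t: 9.93
eef_pos: [0.4837, -0.0488, 0.1056]
tool_rot: [-0.0, 0.804, 0.595, -0.0]
contact_force: [-0.1, -0.4, -1.2]
gripper_width: 0.161
grasp_force: 39.0
```

Call:
jog_arm(
  moves=[0,0,0.1,0,0,0,0,0,0,0.1,0,0,0,0,0,0,0.08,0,0,0,0,0,0,0.05,0,0,0,0,0,0,0.05,0,0,0,0,0,0,0,0,0,0,0,0,0,0,0,0,0,0,0,0,0,0,0,0,0],
)

```text
t: 10.6
eef_pos: [0.4841, -0.0488, 0.0986]
tool_rot: [0.0, 0.804, 0.595, 0.0]
contact_force: [-0.6, -0.1, 0.0]
gripper_width: 0.167
grasp_force: 39.0
```

Call:
jog_arm(
  moves=[0,0,0.03,0,0,0,0,0,0,0.03,0,0,0,0,0,0,0,0,0,0,0,0,0,0,0,0,0,0,0,0,0,0,0,0,0,0,0,0,0,0,0,0,0,0,0,0,0,0,0,0,0,0,0,0,0,0],
  grip_force=20,
)

```text
t: 11.27
eef_pos: [0.4843, -0.0488, 0.098]
tool_rot: [0.0, 0.804, 0.595, 0.0]
contact_force: [-2.8, -0.3, 7.5]
gripper_width: 0.159
grasp_force: 40.1
```

Call:
jog_arm(
  moves=[0,0,0,0,0,0,0.2,0,0,0,0,0,0,0.25,0,0,0,0,0,0,0.3,0,0,0,0,0,0,0.4,0,0,0,0,0,0,0.5,0,0,0,0,0,0,0.6,0,0,0,0,0,0,0.7,0,0,0,0,0,0,0.7],
)

```text
t: 11.93
eef_pos: [0.484, -0.0488, 0.0973]
tool_rot: [-0.0, 0.804, 0.595, -0.0]
contact_force: [-0.3, 0.3, 1.1]
gripper_width: 0.704
grasp_force: 0.0
```

Call:
jog_arm(
  moves=[0,0,-0.2,0,0,0,0.7,0,0,-0.5,0,0,0,0.7,0,0,-0.6,0,0,0,0.7,0,0,-0.6,0,0,0,0.7,0,0,-0.7,0,0,0,0.7,0,0,-0.7,0,0,0,0.7,0,0,-0.7,0,0,0,0.7,0,0,-0.6,0,0,0,0.7],
)

```text
t: 12.6
eef_pos: [0.4844, -0.0487, 0.1912]
tool_rot: [0.0, 0.804, 0.595, 0.001]
contact_force: [0.3, 0.3, 0.1]
gripper_width: 0.7
grasp_force: 0.0
```

Run:
```python
from plan import *
plan([([.4706,.0466,.185],-.823),([.4706,.0466,.130],-.823)])
```

```text
t 12.6 p [ 0.4844 -0.0487  0.1912] w 0.700450598868267
[0.477, -0.378, 0.039, 0.002, -0.001, 0.944] -> [0.4706 0.0466 0.185 ] yaw -0.823 
[0.0, -0.0, 0.344, 0.0, -0.0, 0.0] -> [0.4706 0.0466 0.1299] yaw -0.823
```

Call:
jog_arm(
  moves=[0.48,-0.38,0.04,0,0,0.94,0.7,0.48,-0.38,0.04,0,0,0.94,0.7,0.48,-0.38,0.04,0,0,0.94,0.7,0.48,-0.38,0.04,0,0,0.94,0.7,0.48,-0.38,0.04,0,0,0.94,0.7,0.48,-0.38,0.04,0,0,0.95,0.7,0.47,-0.38,0.04,0,0,0.95,0.7,0.46,-0.37,0.04,0,0,0.95,0.7],
)

```text
t: 13.27
eef_pos: [0.4699, 0.0472, 0.1838]
tool_rot: [0.0, 0.931, 0.364, 0.0]
contact_force: [0.2, 0.3, -0.0]
gripper_width: 0.699
grasp_force: 0.0
```

Run:
```python
from station import *
from h import *
from plan import *
print(get_obs()['q'].round(2))
plan([([.4706,.0466,.122],-.823)]);
ims=[]
for n in('top','side'):
    im=read_camera(n)['color']; u,v=proj(n,[.476,0,.08])[0].astype(int);print(n,u,v)
    ims.append(cv2.resize(im[v-33:v+33,u-33:u+33],None,fx=6,fy=6,interpolation=cv2.INTER_CUBIC))
cv2.imwrite('pics/seat.png',np.hstack(ims))
```

```text
[ 0.17  0.23 -0.45  2.05  0.13  0.88 -1.19]
t 13.2667 p [0.4699 0.0472 0.1838] w 0.6994138673254088
[0.001, 0.006, 0.387, 0.001, -0.001, -0.005] -> [0.4707 0.0466 0.1219] yaw -0.823 
top 142 201
side 214 259
```

View pics/seat.png

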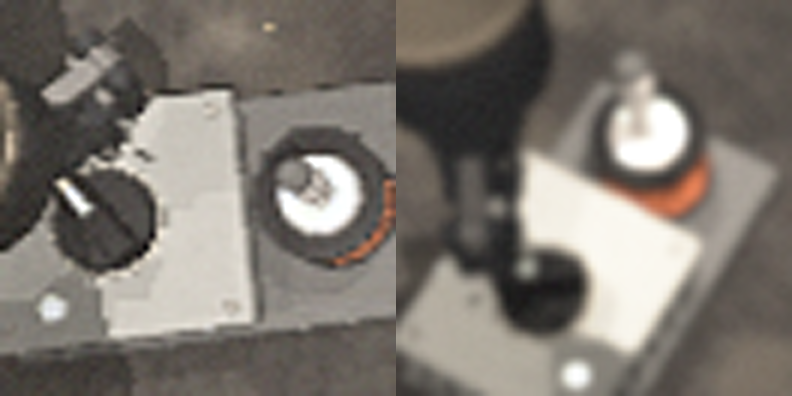

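The screwdriver stands upright and seated on the rim. The dial still points to off, and the open fingers are above it.

Call:
jog_arm(
  moves=[0.01,0.05,0.68,0,0,-0.04,0.7,0,0,0.68,0,0,0,0.7,0,0,0.68,0,0,0,0.7,0,0,0.68,0,0,0,0.7,0,0,0.68,0,0,0,0.7,0,0,0.68,0,0,0,0.7,0,0,0.68,0,0,0,0.7,0,0,0.6,0,0,0,0.7],
)

```text
t: 14.03
eef_pos: [0.4709, 0.0448, 0.0755]
tool_rot: [0.0, 0.93, 0.367, -0.0]
contact_force: [-0.3, 0.3, 1.1]
gripper_width: 0.697
grasp_force: 0.0
```

Call:
jog_arm(
  moves=[0,0,0,0,0,0,0.5,0,0,0,0,0,0,0.4,0,0,0,0,0,0,0.35,0,0,0,0,0,0,0.3,0,0,0,0,0,0,0.27,0,0,0,0,0,0,0.25,0,0,0,0,0,0,0.22,0,0,0,0,0,0,0.22],
  grip_force=25,
)

```text
t: 14.7
eef_pos: [0.4708, 0.0458, 0.0759]
tool_rot: [0.0, 0.93, 0.367, 0.0]
contact_force: [0.1, -0.8, 0.3]
gripper_width: 0.218
grasp_force: 0.0
```

Call:
jog_arm(
  moves=[0,0,0,0,0,0,0.2,0,0,0,0,0,0,0.18,0,0,0,0,0,0,0.16,0,0,0,0,0,0,0.14,0,0,0,0,0,0,0.1,0,0,0,0,0,0,0,0,0,0,0,0,0,0,0,0,0,0,0,0,0],
  grip_force=25,
)

```text
t: 15.37
eef_pos: [0.4698, 0.0469, 0.0758]
tool_rot: [-0.001, 0.93, 0.367, -0.001]
contact_force: [-3.9, 3.5, 5.2]
gripper_width: 0.147
grasp_force: 24.4
```

Call:
jog_arm(
  moves=[0,-0.06,0,0,0,0,0,0,0,0,0,0,0.5,0,0,0,0,0,0,0.7,0,0,0,0,0,0,0.7,0,0,0,0,0,0,0.7,0,0,0,0,0,0,0.7,0,0,0,0,0,0,0.7,0,0,0,0,0,0,0.7,0],
  grip_force=60,
)

```text
t: 16.03
eef_pos: [0.4695, 0.0473, 0.0759]
tool_rot: [-0.0, 0.978, 0.209, -0.0]
contact_force: [-2.4, 1.7, 4.4]
gripper_width: 0.134
grasp_force: 61.7
```

Run:
```python
from plan import *
from station import *
o=get_obs();r=q2R(o['tool_rot']).as_matrix();print(o['q'].round(2),np.arctan2(r[1,1],r[0,1]),o['torque'],o['contact_force'],o['eef_pos'])
```

```text
[ 0.04  0.39 -0.32  2.14  0.21  0.63 -1.58] -1.149846764803801 [ 0.42274696  0.63282212 -0.07473845] [-2.3856575   1.70325462  4.39102098] [0.46951473 0.04726114 0.07591505]
```

Call:
jog_arm(
  moves=[0,0,0,0,0,0.8,0,0,0,0,0,0,0.8,0,0,0,0,0,0,0.8,0,0,0,0,0,0,0.8,0,0,0,0,0,0,0.8,0,0,0,0,0,0,0.8,0,0,0,0,0,0,0.8,0,0,0,0,0,0,0.8,0],
)

```text
t: 16.7
eef_pos: [0.4694, 0.0478, 0.0759]
tool_rot: [-0.0, 1.0, -0.013, -0.0]
contact_force: [-3.0, 3.8, 3.9]
gripper_width: 0.134
grasp_force: 61.8
```

Call:
jog_arm(
  moves=[0,0,0,0,0,0.8,0,0,0,0,0,0,0.8,0,0,0,0,0,0,0.8,0,0,0,0,0,0,0.8,0,0,0,0,0,0,0.8,0,0,0,0,0,0,0.8,0,0,0,0,0,0,0.7,0,0,0,0,0,0,0.5,0],
)

```text
t: 17.37
eef_pos: [0.4695, 0.0483, 0.0759]
tool_rot: [-0.001, 0.975, -0.22, -0.0]
contact_force: [-2.8, 4.8, 4.1]
gripper_width: 0.136
grasp_force: 61.8
```

Run:
```python
from plan import *
from station import *
from h import proj
import cv2
o=get_obs();r=q2R(o['tool_rot']).as_matrix();print(o['q'].round(2),np.arctan2(r[1,1],r[0,1]),o['torque'],o['contact_force'],o['eef_pos'],o['gripper_width'])
ims=[]
for n in('top','side'):
    im=read_camera(n)['color']; u,v=proj(n,[.476,0,.08])[0].astype(int)
    ims.append(cv2.resize(im[v-33:v+33,u-33:u+33],None,fx=6,fy=6,interpolation=cv2.INTER_CUBIC))
cv2.imwrite('pics/end.png',np.hstack(ims))
```

```text
[-0.14  0.38 -0.11  2.15  0.07  0.61 -2.32] -2.01443492102523 [1.03756279 0.69391903 0.16865845] [-2.84046979  4.77376177  4.07244016] [0.46954387 0.04829948 0.0758982 ] 0.13629972613102254
```

View pics/end.png

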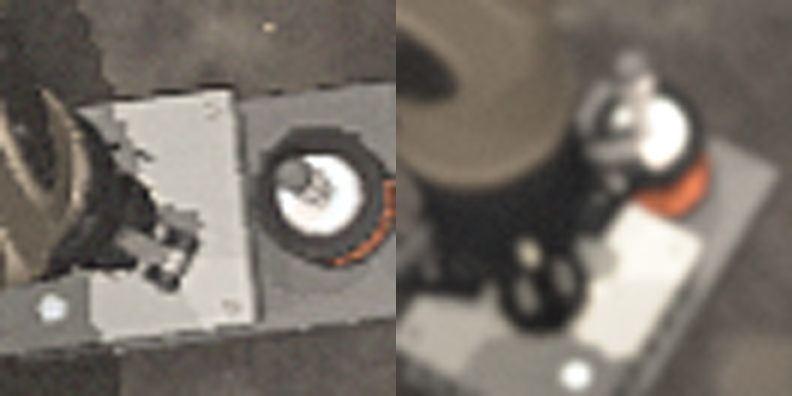

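The screwdriver is still upright in the bore. The dial is gripped, with the bar turned almost to the third position. I'll turn a little further onto the stop.

Call:
jog_arm(
  moves=[0,0,0,0,0,0.2,0,0,0,0,0,0,0.2,0,0,0,0,0,0,0.2,0,0,0,0,0,0,0.2,0,0,0,0,0,0,0,0,0,0,0,0,0,0,0,0,0,0,0,0,0,0,0,0,0,0,0,0,0],
)

```text
t: 18.13
eef_pos: [0.4695, 0.0484, 0.0759]
tool_rot: [-0.0, 0.97, -0.244, -0.0]
contact_force: [-3.6, 4.6, 4.3]
gripper_width: 0.138
grasp_force: 63.1
```

```bash
cat > st.py <<'E'
from plan import *
from station import *
o=get_obs();r=q2R(o['tool_rot']).as_matrix();print(o['t'],o['q'].round(2),np.arctan2(r[1,1],r[0,1]),o['torque'],o['contact_force'],o['eef_pos'],o['gripper_width'])
E
python3 st.py
```

```text
18.1333 [-0.15  0.38 -0.1   2.15  0.06  0.61 -2.36] -2.064789042400831 [0.94423394 0.69685537 0.91671053] [-3.58207438  4.57802468  4.28781399] [0.46951176 0.0483727  0.07589139] 0.137706769587636
```

Call:
jog_arm(
  moves=[0,0,0,0,0,0,0,0,0,0,0,0,0,0,0,0,0,0,0,0,0,0,0,0,0,0,0,0,0,0,0,0,0,0,0,0,0,0,0,0,0,0,0,0,0,0,0,0,0,0,0,0,0,0,0,0],
)

```text
t: 18.8
eef_pos: [0.4695, 0.0484, 0.0759]
tool_rot: [-0.0, 0.97, -0.244, -0.0]
contact_force: [-2.5, 4.0, 4.6]
gripper_width: 0.133
grasp_force: 63.1
```

```bash
python3 st.py; python3 -c "
from station import *
print(hand_in())"
```

```text
18.8 [-0.15  0.38 -0.1   2.15  0.06  0.61 -2.36] -2.0648037817580365 [0.97722953 0.69253078 0.91593986] [-2.52560739  3.99381615  4.56971037] [0.46953245 0.04835751 0.07588376] 0.13332826017926774
the job is handed in; nothing more can be done
None
```

I handed the job in at about 19 s with the large screwdriver standing released in the coil bore and the arm holding the dial against its third-position stop; the hand-in returned no verdict.

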